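# Close up the dessert case and switch its lamp on

### The job

Get the countertop dessert case ready for customers: slide the tray of dessert cups all the way in with the cups still standing on it, slide the glass door fully shut, and switch on the case's lamp by pushing up the low end of the rocker switch hidden under the overhanging front lip until it snaps over and stays. Leave the other things on the counter where they are.

Things in the scene. Friction and masses are not known exactly. Their poses are not given: they have to be found in the camera images.
- case: White display case with glass panes, 300 deep (x -160 to 140) x 460 wide (y) x 327 mm high, fixed to the counter. Origin: on the counter, mid-width; z up; its -x side, the clerk's, faces the robot. The plinth's steel deck lies at z 50. Clerk's side: the half y > 0 is closed by a fixed pane, the half y -215 to 0 is the tray's opening, shut by a sliding glass door; above both hangs the lip.
- lip (a point): Middle of the lower front edge of the lip (case x -160, y 0, z 300). The lip is the front of a white lamp rail along the case's clerk-side top edge: 460 mm wide, 27 mm thick, reaching back from case x -160 to -70, so it overhangs the door's outer face (case x -112) by 48 mm. The plinth also reaches x -160; between the two the front is open. Axes parallel to the case's.
- tray: Loose steel tray, 200 (x) x 130 mm (y), about 0.6 kg, with a 14 mm rim and at its -x end (clerk's) an upright front plate 34 mm high to push on. Origin: centre of its underside; axes nearly the case's. It lies on the deck, its far part between guide strips (case y -205 and -65), 60 to 100 mm short of home. Fully in, it meets a back stop: origin at case x 10, front plate at x -90 (17 mm inside the door).
- cup1: Dessert cup with a clear domed lid, 67 mm across, 66 mm high, about 0.12 kg, standing loose on the tray (the one nearer the clerk). Origin: centre of its base, z up.
- cup2: The same kind of cup, standing loose on the tray farther from the clerk. Origin: centre of its base, z up.
- door (a joint): Travel (m) of the glass sliding door along the case's y: 0 is fully shut (its stop), 0.19 fully open; it shuts towards the case's -y, with about 1.5 N of friction, and stays where it is left. The pane is 225 mm wide, z 53 to 294 mm, outer face at case x -112.
- door_handle (a point): Middle of the front face of the door's upright bow handle near its shutting (-y) edge: a steel bar 85 mm high (117 to 203 mm above the counter, this point at 160), 16 mm wide along y, its front 30 mm out from the pane's outer face and its back 22 mm clear of it. Axes parallel to the case's.
- switch_box: Grey lamp switch box, 20 x 70 x 10 mm high, hung under the lip by a steel clip, 30 mm wide, that wraps the lip's front edge and lies on top of the lamp rail: from above only the clip shows. Origin: middle of the box's top, against the lip's underside, 17 mm behind its front edge, centred under the clip; axes parallel to the case's. Its place along the lip varies.
- rocker (a joint): Angle (rad) of the rocker under the switch box, pivoting about the case's x axis: 0 is off, with the end at the case's -y low; 0.32 is on, with that end up and the other low. It has a spring snap: pushing the low end up takes about 2 to 3 N, past the middle (0.16) it flips over by itself and stays.
- rocker_low_end (a point): Middle of the lower face of the rocker's -y end, the one to push up, about 30 mm to the case's -y from the rocker's middle. The rocker is 24 mm deep (5 to 29 mm behind the lip's front edge) and 72 mm long along y; this end hangs about 30 mm below the lip's underside when off and about 20 mm when on, so it travels about 10 mm up.
- stapler: Bystander: black stapler, 145 x 34 x 50 mm, lying on the counter before the case. Origin: centre of its underside.
- paper_roll: Bystander: till paper roll standing on end, 56 mm across, 57 mm high, beside the case. Origin: centre of its base.
- pump_bottle: Bystander: white pump bottle, 64 mm across, 181 mm high. Origin: centre of its base.
- pen_cup: Bystander: black cup of pens, 72 mm across, 150 mm high over the pens. Origin: centre of its base.
- sweets_carton: Bystander: open carton of wrapped sweets, 130 x 190 x 55 mm. Origin: centre of its underside.
- calculator: Bystander: grey desk calculator, 150 x 100 x 20 mm. Origin: centre of its underside.
- drink_can: Bystander: bare drink can, 52 mm across, 133 mm high. Origin: centre of its base.
Not all that is in view belongs to the job. Of the things that look like the tray, the largest one is meant.

How it is judged:
By the outcome, as a careful person would: the job done as asked, in the order asked, and still so for the second after the job is handed in, with the robot touching nothing.
It also fails if it takes over 58 s, if anything falls off the work surface, if the arm or the gripper's body presses on something with over 40 N, if the wrist force passes 120 N, or if a joint passes its speed limit or range.

### The arm

A 6-joint arm with a two-finger parallel gripper is mounted at the origin on the work surface. World frame = base frame: x ahead of the robot, y to its left, z up, the work surface at z = 0. Lengths are in m, angles in rad, forces in N, time in s.
With the tool pointing down it reaches from about 0.35 to 0.975 m from the base axis. Payload 4.9 kg.
Tool frame: the origin (TCP) lies at the very end of the fingers, on their centre line; the grasp point (between the pads) lies manip.pinch_z behind it (manip.pinch_z is the distance from the TCP to the grasp point, in m); z points along the fingers, y is the direction in which the jaws open and shut (so a half turn about z gives the same grasp; the last joint's range is limited). The gripper opens to 85 mm and grips with 20 to 120 N. Pads are 22 mm wide; open, the fingers measure 114 mm over their backs; the gripper's body (76 mm by 85 mm) begins 54 mm behind the grasp point. The pads swing forward as they close: fully open they stand 13 mm farther back than shut.
Start: joints at [1.193, 0.053, 1.613, -0, 1.476, -0.119], TCP at [0.16, 0.604, 0.231] pointing down, gripper open.
Joint ranges: [-3.01, 3.01], [-1.01, 2.22], [0.06, 2.58], [-1.02, 4.17], [0.09, 2.62], [-3.14, 3.14]. Speed limits (rad/s): [2.57, 2.57, 3.14, 3.14, 3.14, 3.14].

### API

Orientations are given as a unit quaternion [w, x, y, z].
In Python, from station import manip gives the robot as it stands.
- The arm moves only by the tool move_arm, never from a script. Its argument "targets" is text: rows parted by semicolons, each of 5 numbers parted by spaces: the shift along the tool's x, y, z in mm, then the turn about the tool's z in rad, then the finger opening in mm, from 0 to 85.4. A call has 1 to 12 rows; each row shifts and turns the pose as measured when the row begins, along the tool's axes as they then stand; what a row does not reach is not made up. A row lasts 1/10 s, in which the tool goes at most 50 mm and 8.59 degrees, less where a joint would pass 70% of its speed; a pose out of reach is approached as far as the arm can. A call is refused whole if a number of a shift passes 50 or a number of a turn 0.15, either way. A call with a gripper value outside its range is refused whole. The fingers move at their own pace and stop on an object; "squeeze" is the grip in N (left out, the last holds). Time passes only in rows, so rows that do not move let the fingers close. It gives the time, the measured TCP pose, the force and the opening at its end, in the units of the state.
- manip.get_state(): the state, without advancing time (a new reading comes with each control period).
- manip.read_camera(name): name is "scene" or "top" or "wrist"; returns a dict with "pixels" (420x560x3 uint8, blue, green, red), "depth" (420x560 float32, m along the optical axis (not along the pixel's ray), 0 where there is no reading), "mtx" (3x3 intrinsics, pixels), "R" (3x3) and "t" (3): a world point X has camera coordinates R X + t. Camera axes: x right, y down, z forward; pixel columns grow to the right and rows downward; lengths in m; the calibration is good to about 2 mm. The wrist camera is an equidistant fisheye: a pixel r from the principal point sees the ray r / f radians off the axis. A picture is of the moment at which its call begins.
- manip.finish_job(): hands the job in, once; it reports no verdict.
Trained networks look in a picture, given as the dict that the camera call returned (one of the last four; its "shot" number tells which), for a name from the list of things; names that differ only in an ending like _2 or _b are one class to them, and where a whole thing is asked for, a point or a joint stands for the part that bears it (a point fixed in the world has none). Each returns a list of dicts, best first, with "score" (0 to 1); they miss things now and then, are a little off and sometimes report something else, mostly with a low value. They report only what shows in the picture. A call takes as long as a camera call. They do not tell look-alikes from the thing itself.
- manip.boxes_of(picture, name): "position" ([column, row] in pixels, amid what is visible of it).
The state is a dict: "clock": time; "joint_pos": joint angles; "joint_vel": joint speeds; "effort": joint torques, N m; "tool_pos": TCP position; "tcp_rot": TCP orientation; "wrist_force": force on the tool from outside, world axes, zero at the start; "moment": the same for the moment, N m; "gripper_width": finger opening in m.
Only numpy, scipy, OpenCV 4.12 (cv2) and the standard library are available. Lean on these libraries where they do the work, as an engineer would, in place of code of your own. Each camera call takes 0.05 s, during which the arm holds its last target.

## Working session

There is one attempt and no reset: what is moved stays moved. The work goes in short steps, Python scripts to look and compute and a tool call to move; the robot and the scene stay as the last step left them, time stands still between calls to the robot, and variables do not carry over. Pictures are saved under pics/ and viewed, and the job is handed in when it is done.

Besides the shell and the picture viewer there is one more tool, called after "Call:" as a command line: name --argument value ..., lists and objects as JSON in quotes. move_arm: Moves the arm, as the interface text tells. Its arguments: {"type":"object","properties":{"targets":{"type":"string"},"squeeze":{"type":"number"}},"required":["targets"]}

```bash
ls; mkdir -p pics; python3 - <<'E'
from station import manip
import cv2,numpy as np
print(manip.get_state())
print(manip.pinch_z)
for n in ['scene','top','wrist']:
    p=manip.read_camera(n)
    cv2.imwrite(f'pics/{n}0.png',p['pixels'])
    print(n,p['mtx'].tolist(),p['R'].round(4).tolist(),p['t'].round(4).tolist(),p['shot'])
    np.savez(f'{n}0.npz',**{k:p[k] for k in('pixels','depth','mtx','R','t')})
    if n!='wrist':
      for o in ['case','tray','cup1','door_handle','switch_box','rocker','stapler','paper_roll','pump_bottle','pen_cup','sweets_carton','calculator','drink_can']:
        print(o,[(np.round(b['position']).tolist(),round(b['score'],2)) for b in manip.boxes_of(p,o)])
E
```

```text
pics
{'clock': 0.0, 'joint_pos': array([ 1.19297697e+00,  5.33516292e-02,  1.61428755e+00, -3.01676792e-05,
        1.47600816e+00, -1.19024577e-01]), 'joint_vel': array([ 0.000745  ,  0.00061877,  0.00053956, -0.00093482,  0.00055669,
        0.00099531]), 'effort': array([ 2.37904431e-03, -3.93692636e+01, -3.70177031e+01,  1.93712174e-05,
        7.07997009e-03, -2.25653429e-05]), 'tool_pos': array([0.15973826, 0.60359731, 0.23007012]), 'tcp_rot': array([-2.38043917e-04,  1.29035094e-01,  9.91639495e-01, -9.99497038e-04]), 'wrist_force': array([ 0.47754411, -0.34235388, -0.88242905]), 'moment': array([ 0.03084892, -0.02552654, -0.00728115]), 'gripper_width': 0.0856775716814793}
0.0187
scene [[483.2402319521238, 0.0, 281.48071841156377], [0.0, 483.2402319521238, 202.7306178513064], [0.0, 0.0, 1.0]] [[-0.2756, -0.9613, 0.0032], [-0.9175, 0.2621, -0.2993], [0.2869, -0.0854, -0.9542]] [0.1497, 0.5314, 1.4154] 1
case [([232.0, 142.0], 0.59), ([449.0, 201.0], 0.27)]
tray [([366.0, 198.0], 0.95), ([301.0, 259.0], 0.9), ([290.0, 199.0], 0.85)]
cup1 [([291.0, 188.0], 0.59)]
door_handle [([2
[... 751 characters left out ...]
 206.0], 0.89)]
cup1 [([296.0, 194.0], 0.72)]
door_handle []
switch_box [([253.0, 168.0], 0.66), ([413.0, 204.0], 0.43)]
rocker [([219.0, 217.0], 0.57)]
stapler [([219.0, 220.0], 0.87)]
paper_roll [([341.0, 166.0], 0.68)]
pump_bottle [([422.0, 230.0], 0.56), ([414.0, 204.0], 0.43)]
pen_cup [([414.0, 204.0], 0.88)]
sweets_carton [([165.0, 203.0], 0.62), ([258.0, 142.0], 0.23)]
calculator [([340.0, 166.0], 0.59)]
drink_can [([388.0, 259.0], 0.47), ([180.0, 248.0], 0.35)]
wrist [[325.19226210127806, 0.0, 283.7803456517309], [0.0, 325.19226210127806, 212.66358051734662], [0.0, 0.0, 1.0]] [[0.256, 0.9667, -0.0011], [0.9156, -0.2421, 0.3211], [0.3101, -0.0832, -0.947]] [-0.6257, -0.0412, 0.3819] 3
```

View pics/scene0.png

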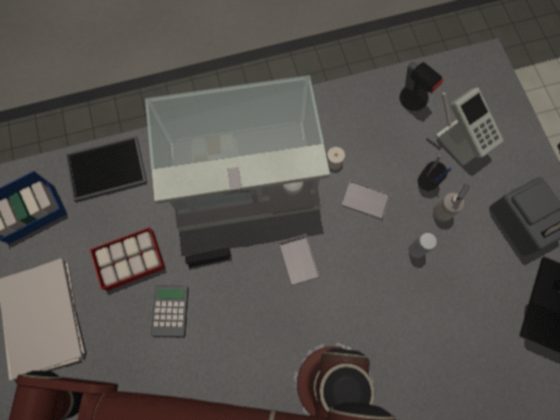

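View pics/top0.png

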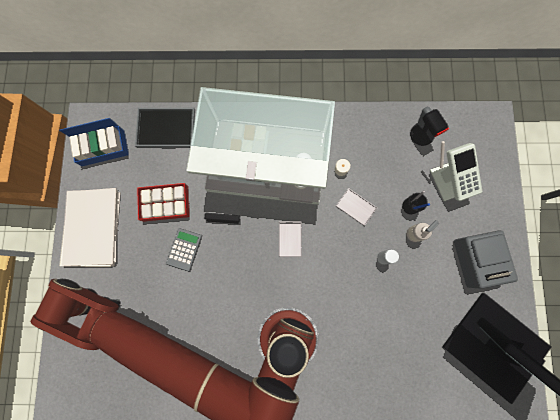

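View pics/wrist0.png

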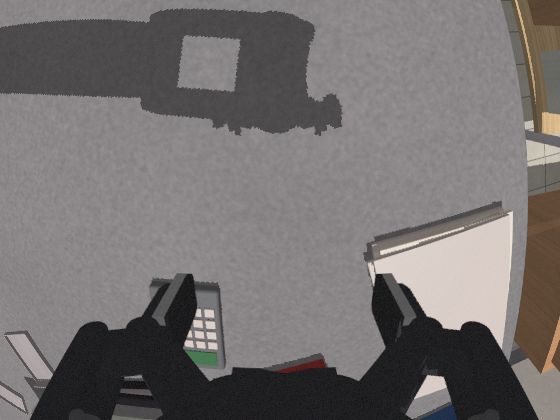

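```bash
python3 - <<'E'
import cv2
a=cv2.imread('pics/scene0.png')[90:290,130:400];cv2.imwrite('pics/s_crop.png',cv2.resize(a,None,fx=2.9,fy=2.9,interpolation=3))
a=cv2.imread('pics/top0.png')[100:270,150:400];cv2.imwrite('pics/t_crop.png',cv2.resize(a,None,fx=3,fy=3,interpolation=3))
E
```

```text
(no output)
```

View pics/s_crop.png

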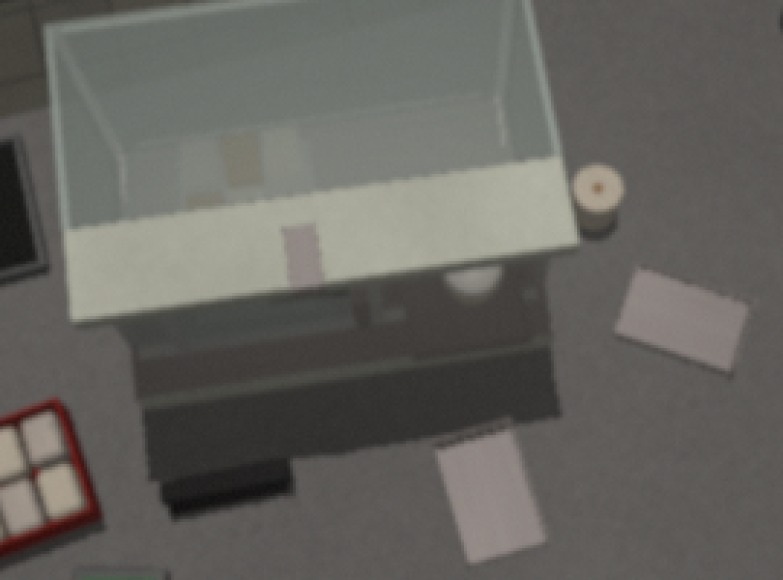

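View pics/t_crop.png

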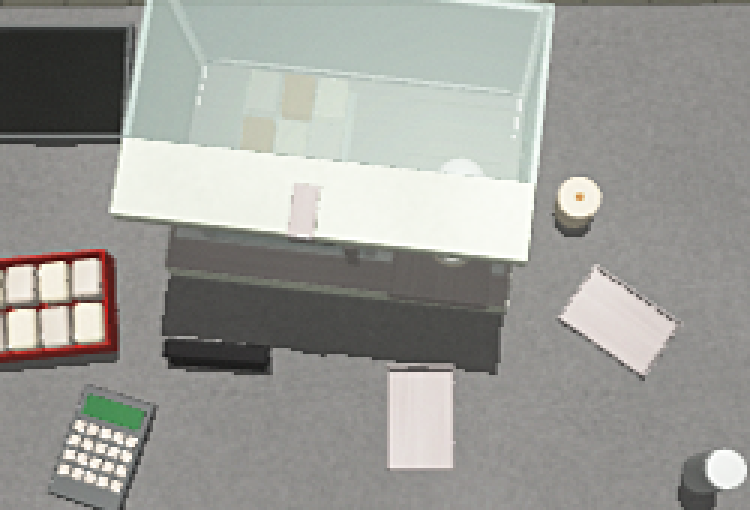

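The top and scene views show the case's white lamp rail, with the clip at about (253,168) in top. The dome of a cup shows through the glass at about (303,155), and two notepads sit at (290,240) and (355,206). The tray candidates are (295,197), (290,240) and (355,206). The last two are notepads on the counter. I'll measure the case from depth next.

```bash
cat > h.py <<'E'
import numpy as np,cv2
def cloud(d):
    K,R,t=d['mtx'],d['R'],d['t'];D=d['depth'];h,w=D.shape
    u,v=np.meshgrid(np.arange(w),np.arange(h))
    c=np.stack([(u-K[0,2])/K[0,0]*D,(v-K[1,2])/K[1,1]*D,D],-1)
    P=(c-t)@R; P[D<=0]=np.nan
    return P
def proj(d,X):
    c=np.asarray(X)@d['R'].T+d['t'];p=c@d['mtx'].T;return p[...,:2]/p[...,2:]
def ray_z(d,uv,z):
    K,R,t=d['mtx'],d['R'],d['t']
    r=R.T@np.linalg.solve(K,[uv[0],uv[1],1.]);o=-R.T@t
    return o+r*(z-o[2])/r[2]
E
python3 - <<'E'
from h import *
for n in['top','scene']:
    d=np.load(n+'0.npz');P=cloud(d);px=d['pixels'].astype(int)
    m=(abs(P[...,2]-.327)<.012)&(P[...,0]>.3)
    lab,k=None,None
    nn,L,st,_=cv2.connectedComponentsWithStats(m.astype(np.uint8))
    i=1+np.argmax(st[1:,4]);m=L==i
    print(n,st[i],P[m].mean(0))
    r=cv2.minAreaRect(P[m][:,:2].astype(np.float32));print(r,cv2.boxPoints(r))
    # per row front edge
    bw=cv2.imwrite(f'pics/mask_{n}.png',m.astype(np.uint8)*255)
    if n=='top': print('clip',ray_z(d,(253,168),.328))
    else: print('clip',ray_z(d,(234,177),.328))
    print('zhist',[ (round(a,3)) for a in np.nanpercentile(P[m][:,2],[5,50,95])])
E
```

```text
top [  187    87   148   101 11884] [0.68872709 0.08292498 0.32596638]
((0.6930814981460571, 0.08460155129432678), (0.46097296476364136, 0.30432450771331787), 83.09241485595703) [[ 0.5143035  -0.12591162]
 [ 0.81641906 -0.16251221]
 [ 0.8718595   0.29511473]
 [ 0.56974393  0.33171532]]
clip [0.57993614 0.11004921 0.328     ]
zhist [np.float64(0.322), np.float64(0.326), np.float64(0.33)]
scene [  145    75   185   127 17816] [0.68850976 0.09014242 0.32775797]
((0.6955217123031616, 0.08705432713031769), (0.4620112478733063, 0.3055081367492676), 83.46652221679688) [[ 0.517475   -0.1250701 ]
 [ 0.820999   -0.15983197]
 [ 0.8735684   0.29917875]
 [ 0.5700444   0.33394063]]
clip [0.57931567 0.11931337 0.328     ]
zhist [np.float64(0.324), np.float64(0.328), np.float64(0.332)]
```

```bash
python3 -c "
from station import manip
print([a for a in dir(manip) if a[0]!='_'])"
```

```text
['MotionError', 'boxes_of', 'finish_job', 'get_state', 'pinch_z', 'read_camera']
```

Case yaw is about -0.117 rad, with its origin near (0.704, 0.085). The tool can't push under the lip while it points straight down. So I'll raise it, align it with the case, then stretch out high above to tip it forward.

Call:
move_arm --targets "0 0 -50 -0.142 20;0 0 -50 0 20;0 0 -50 0 20;-20 -20 -40 0 20;-34 -35 0 0 20;-34 -35 0 0 20;-34 -35 0 0 20;-34 -35 0 0 20;-34 -35 0 0 20;-34 -35 0 0 20;-34 -35 0 0 20;-34 -35 0 0 20" --squeeze 30

```text
clock: 2.65
tool_pos: [0.4213, 0.2676, 0.4298]
tcp_rot: [0.003, 0.049, 0.999, -0.001]
wrist_force: [-0.3, 0.0, -0.4]
gripper_width: 0.0198
```

```bash
cat >> h.py <<'E'
from scipy.spatial.transform import Rotation as Ro
YAW=-0.117; CO=np.array([.704,.0847,0]); RC=Ro.from_euler('z',YAW).as_matrix()
def tocase(X): return (np.asarray(X)-CO)@RC
def st(s):
    q=s['tcp_rot'];R=Ro.from_quat([q[1],q[2],q[3],q[0]]).as_matrix()
    print('t',round(s['clock'],2),'tcp',s['tool_pos'].round(4),'case',(tocase(s['tool_pos'])*1000).round(1),'w',round(s['gripper_width']*1000,1))
    Rc=RC.T@R
    print('tool axes in case: x',Rc[:,0].round(3),'y',Rc[:,1].round(3),'z',Rc[:,2].round(3),'pitch below horiz deg',round(np.degrees(np.arcsin(-Rc[2,2])),1))
    print('j',s['joint_pos'].round(3),'F(case)',(s['wrist_force']@RC).round(2),'M',s['moment'].round(2))
    return Rc
E
python3 -c "
from h import *;from station import manip
st(manip.get_state())"
```

```text
t 2.65 tcp [0.4213 0.2676 0.4298] case [-302.1  148.7  429.8] w 19.8
tool axes in case: x [-1.    -0.019 -0.005] y [-0.019  1.    -0.002] z [ 0.005 -0.001 -1.   ] pitch below horiz deg 89.7
j [ 0.419 -0.289  1.603 -0.004  1.824 -1.055] F(case) [-0.25 -0.03 -0.44] M [-0.01 -0.08 -0.02]
```

Call:
move_arm --targets "0 -40 -30 0 20;0 -40 -30 0 20;0 -40 -30 0 20;0 -40 -30 0 20;0 -40 -30 0 20;0 -40 -30 0 20;-45 -10 -20 0 20;-50 0 0 0 20;-50 0 0 0 20;-50 0 0 0 20;-50 0 0 0 20;-50 0 0 0 20"

```text
clock: 3.85
tool_pos: [0.686, -0.0213, 0.6457]
tcp_rot: [0.013, 0.056, 0.998, -0.006]
wrist_force: [-0.0, -0.3, 0.3]
gripper_width: 0.0204
```

```bash
python3 -c "
from h import *;from station import manip
st(manip.get_state())"
```

```text
t 3.85 tcp [ 0.686  -0.0213  0.6457] case [  -5.5 -107.4  645.7] w 20.4
tool axes in case: x [-1.    -0.005 -0.026] y [-0.005  1.    -0.01 ] z [ 0.026 -0.01  -1.   ] pitch below horiz deg 88.4
j [-0.136  0.297  0.649 -0.011  2.17  -1.601] F(case) [ 0.04 -0.34  0.28] M [-0.03  0.01  0.01]
```

Call:
move_arm --targets "-50 0 0 0 20;-50 0 0 0 20;-50 0 0 0 20;-50 0 0 0 20;-50 0 0 0 20;-50 0 0 0 20"

```text
clock: 4.45
tool_pos: [0.8692, -0.049, 0.5532]
tcp_rot: [0.029, 0.056, 0.998, -0.004]
wrist_force: [-0.2, 0.3, 0.5]
gripper_width: 0.0197
```

```bash
python3 -c "
from h import *;from station import manip
st(manip.get_state())"
```

```text
t 4.45 tcp [ 0.8692 -0.049   0.5532] case [ 179.6 -113.5  553.2] w 19.7
tool axes in case: x [-0.998 -0.005 -0.058] y [-0.005  1.    -0.004] z [ 0.058 -0.004 -0.998] pitch below horiz deg 86.6
j [-0.141  0.835  0.058 -0.003  2.19  -1.601] F(case) [-0.23  0.31  0.54] M [-0.04  0.05  0.01]
```

Call:
move_arm --targets "0 0 -50 0 20;0 0 -50 0 20;0 0 -50 0 20;0 0 -50 0 20;0 0 -50 0 20;0 0 -50 0 20;0 0 -50 0 20;0 0 -50 0 20"

```text
clock: 5.25
tool_pos: [0.6816, -0.037, 0.7849]
tcp_rot: [0.081, 0.056, 0.995, -0.003]
wrist_force: [-0.6, 0.0, 0.8]
gripper_width: 0.0196
```

```bash
python3 -c "
from h import *;from station import manip
st(manip.get_state())"
```

```text
t 5.25 tcp [ 0.6816 -0.037   0.7849] case [  -8.  -123.5  784.9] w 19.6
tool axes in case: x [-0.987 -0.005 -0.162] y [-0.005  1.     0.003] z [ 0.162  0.003 -0.987] pitch below horiz deg 80.7
j [-0.168  0.531  0.055  0.017  2.393 -1.613] F(case) [-0.65 -0.04  0.76] M [0.03 0.05 0.02]
```

Call:
move_arm --targets "-25 0 -43 0 20;-25 0 -43 0 20;-25 0 -43 0 20;-25 0 -43 0 20;-25 0 -43 0 20;-25 0 -43 0 20;-25 0 -43 0 20;-25 0 -43 0 20;-25 0 -43 0 20;-25 0 -43 0 20"

```text
clock: 6.25
tool_pos: [0.5725, -0.0401, 0.9169]
tcp_rot: [0.209, 0.054, 0.976, -0.005]
wrist_force: [-0.3, -0.4, 0.0]
gripper_width: 0.02
```

```bash
python3 -c "
from h import *;from station import manip
st(manip.get_state())"
```

```text
t 6.25 tcp [ 0.5725 -0.0401  0.9169] case [-116.1 -139.3  916.9] w 20.0
tool axes in case: x [-0.912 -0.003 -0.409] y [-0.008  1.     0.012] z [ 0.409  0.015 -0.912] pitch below horiz deg 65.8
j [-0.229  0.327  0.056  0.084  2.339 -1.618] F(case) [-0.21 -0.38  0.01] M [-0.02  0.25 -0.05]
```

Call:
move_arm --targets "-40 4 -30 0 20;-40 4 -30 0 20;-40 4 -30 0 20;-40 4 -30 0 20;-40 4 -30 0 20;-42 4 -26 0 20;-42 4 -26 0 20;-42 4 -26 0 20;-42 4 -26 0 20;-42 4 -26 0 20"

```text
clock: 7.25
tool_pos: [0.5998, -0.0211, 0.9794]
tcp_rot: [0.348, 0.051, 0.936, -0.006]
wrist_force: [-0.3, 0.4, 0.0]
gripper_width: 0.0205
```

```bash
python3 -c "
from h import *;from station import manip
st(manip.get_state())"
```

```text
t 7.25 tcp [ 0.5998 -0.0211  0.9794] case [ -91.2 -117.2  979.4] w 20.5
tool axes in case: x [-0.758  0.004 -0.652] y [-0.017  1.     0.025] z [ 0.652  0.03  -0.758] pitch below horiz deg 49.3
j [-0.198  0.282  0.056  0.096  2.094 -1.581] F(case) [-0.32  0.31  0.03] M [ 0.03  0.34 -0.02]
```

Call:
move_arm --targets "-48 4 -10 0 20;-48 4 -10 0 20;-48 4 -10 0 20;-48 4 -8 0 20;-48 4 -4 0 20;-48 4 0 0 20;-48 4 0 0 20;-48 4 0 0 20;-48 4 5 0 20;-48 4 5 0 20;-48 4 5 0 20;-48 4 5 0 20"

```text
clock: 8.45
tool_pos: [0.7411, -0.0165, 1.025]
tcp_rot: [0.519, 0.045, 0.854, -0.004]
wrist_force: [-0.2, -0.4, -0.0]
gripper_width: 0.0201
```

```bash
python3 -c "
from h import *;from station import manip
st(manip.get_state())"
```

```text
t 8.45 tcp [ 0.7411 -0.0165  1.025 ] case [  48.7  -96.2 1025. ] w 20.1
tool axes in case: x [-0.464  0.019 -0.886] y [-0.036  0.999  0.04 ] z [ 0.885  0.051 -0.462] pitch below horiz deg 27.5
j [-0.154  0.364  0.056  0.084  1.633 -1.564] F(case) [-0.18 -0.42 -0.01] M [0.04 0.44 0.03]
```

```bash
cat >> h.py <<'E'
def go(s,target,step=40):
    Rc=st(s); d=np.array(target)-tocase(s['tool_pos'])*1000; L=np.linalg.norm(d)
    n=int(np.ceil(L/step)); print('->',target,'tool total',(Rc.T@d).round(1),'rows',n,'each',(Rc.T@d/n).round(1))
E
python3 -c "
from h import *;from station import manip
go(manip.get_state(),(-300,-110,500),46)"
```

```text
t 8.45 tcp [ 0.7411 -0.0165  1.025 ] case [  48.7  -96.2 1025. ] w 20.1
tool axes in case: x [-0.464  0.019 -0.886] y [-0.036  0.999  0.04 ] z [ 0.885  0.051 -0.462] pitch below horiz deg 27.5
j [-0.154  0.364  0.056  0.084  1.633 -1.564] F(case) [-0.18 -0.42 -0.01] M [0.04 0.44 0.03]
-> (-300, -110, 500) tool total [626.5 -22.2 -66.8] rows 14 each [44.7 -1.6 -4.8]
```

Call:
move_arm --targets "10 0 -40 0 20;45 -2 -5 0 20;45 -2 -5 0 20;45 -2 -5 0 20;45 -2 -5 0 20;45 -2 -5 0 20;45 -2 -5 0 20;45 -2 -5 0 20;45 -2 -5 0 20;45 -2 -5 0 20;45 -2 -5 0 20;45 -2 -5 0 20"

```text
clock: 9.65
tool_pos: [0.4431, 0.0045, 0.6321]
tcp_rot: [0.522, 0.045, 0.852, -0.004]
wrist_force: [-61.2, 15.7, -34.9]
gripper_width: 0.0199
```

```bash
python3 -c "
from h import *;from station import manip
go(manip.get_state(),(-310,-110,400),46)"
```

```text
t 9.65 tcp [0.4431 0.0045 0.6321] case [-249.7 -110.1  632.1] w 19.9
tool axes in case: x [-0.456  0.019 -0.89 ] y [-0.037  0.999  0.04 ] z [ 0.889  0.051 -0.454] pitch below horiz deg 27.0
j [-0.29  -1.012  1.929  0.225  1.146 -1.725] F(case) [-62.57   8.44 -34.87] M [0.41 3.2  0.41]
-> (-310, -110, 400) tool total [234.   -7.1  51.8] rows 6 each [39.  -1.2  8.6]
```

Call:
move_arm --targets "10 0 20 0 20"

```text
clock: 9.75
tool_pos: [0.4576, 0.0032, 0.6086]
tcp_rot: [0.52, 0.046, 0.853, -0.004]
wrist_force: [0.5, 1.0, 0.2]
gripper_width: 0.0198
```

```bash
python3 -c "
from h import *;from station import manip
s=manip.get_state();st(s);print(s['joint_vel'].round(3))"
```

```text
t 9.75 tcp [0.4576 0.0032 0.6086] case [-235.3 -109.7  608.6] w 19.8
tool axes in case: x [-0.462  0.021 -0.887] y [-0.035  0.999  0.041] z [ 0.886  0.05  -0.46 ] pitch below horiz deg 27.4
j [-0.273 -1.     1.965  0.211  1.102 -1.72 ] F(case) [0.35 1.   0.22] M [-0.01  0.4  -0.03]
[ 0.191  0.098  0.269 -0.129 -0.458  0.06 ]
```

```bash
cat > fk.py <<'E'
import numpy as np
from scipy.optimize import least_squares
D=np.array([[.0534,1.6143,1.476,.6202,.2301],[-.289,1.603,1.824,.4937,.4298],[.297,.649,2.17,.6824,.6457],[.835,.058,2.19,.8674,.5532],[.531,.055,2.393,.6786,.7849],[.327,.056,2.339,.5692,.9169],[.282,.056,2.094,.5957,.9794],[.364,.056,1.633,.7376,1.025]])
def fk(p,j2,j3,j5):
    r0,h,L2,L3,e,T=p;a=j2+j3;b=a+j5
    return np.array([r0+L2*np.sin(j2)+L3*np.sin(a)+e*np.cos(a)+T*np.sin(b), h+L2*np.cos(j2)+L3*np.cos(a)-e*np.sin(a)+T*np.cos(b)])
f=lambda p:(fk(p,*D[:,:3].T)-D[:,3:].T).ravel()
R=least_squares(f,[0,.3,.4,.4,0,.25]);P=R.x
if __name__=='__main__':
    print(P.round(4),np.abs(R.fun).max())
    def ik(cx,z,pitch):
        b=np.pi/2+np.radians(pitch)
        best=None
        for s in([-.8,2,1],[-.3,2.3,1],[0,1.5,1]):
            q=least_squares(lambda q:np.r_[fk(P,*q)-[.689+cx,z],(q.sum()-b)*.3],s,bounds=([-1.0,.07,.1],[2.2,2.57,2.6]))
            if best is None or q.cost<best.cost:best=q
        return best.x.round(2),np.sqrt(2*best.cost).round(4)
    for pt in (27,35,45):
        print(pt)
        for c in[(-235,.6),(-235,.45),(-235,.3),(-235,.15),(-235,.075),(-200,.075),(-200,.27),(-170,.16),(-90,.07),(-135,.265)]: print(c,*ik(c[0]/1000,c[1],pt))
E
python3 fk.py
```

```text
[0.0009 0.2415 0.4255 0.6089 0.0962 0.2813] 0.0004857701056368846
27
(-235, 0.6) [-1.    1.99  1.06] 0.0001
(-235, 0.45) [-1.    2.2   0.91] 0.0393
(-235, 0.3) [-1.    2.46  0.65] 0.0504
(-235, 0.15) [-0.81  2.57  0.41] 0.0661
(-235, 0.075) [-0.5   2.57  0.1 ] 0.0746
(-200, 0.075) [-0.51  2.57  0.1 ] 0.0478
(-200, 0.27) [-1.    2.53  0.53] 0.0156
(-170, 0.16) [-0.7   2.57  0.19] 0.0114
(-90, 0.07) [-0.27  2.37  0.1 ] 0.0543
(-135, 0.265) [-0.76  2.43  0.37] 0.0
35
(-235, 0.6) [-0.91  1.89  1.2 ] 0.0
(-235, 0.45) [-1.    2.17  1.04] 0.0155
(-235, 0.3) [-1.    2.41  0.82] 0.0312
(-235, 0.15) [-0.87  2.57  0.56] 0.0403
(-235, 0.075) [-0.58  2.57  0.29] 0.0533
(-200, 0.075) [-0.52  2.57  0.17] 0.0235
(-200, 0.27) [-1.    2.48  0.7 ] 0.0
(-170, 0.16) [-0.72  2.53  0.37] 0.0
(-90, 0.07) [-0.21  2.34  0.1 ] 0.0177
(-135, 0.265) [-0.71  2.35  0.54] 0.0
45
(-235, 0.6) [-0.8   1.78  1.38] 0.0
(-235, 0.45) [-0.94  2.1   1.2 ] 0.0
(-235, 0.3) [-1.    2.37  0.99] 0.0029
(-235, 0.15) [-0.91  2.57  0.71] 0.0065
(-235, 0.075) [-0.66  2.57  0.5 ] 0.0225
(-200, 0.075) [-0.59  2.55  0.39] 0.0
(-200, 0.27) [-0.87  2.36  0.87] 0.0
(-170, 0.16) [-0.64  2.43  0.57] 0.0
(-90, 0.07) [-0.18  2.28  0.26] 0.0
(-135, 0.265) [-0.63  2.24  0.74] 0.0
```

Call:
move_arm --targets "42 -1 -14 0 20;42 -1 -14 0 20;42 -1 -14 0 20;42 -1 -14 0 20;42 -1 -14 0 20;42 -1 -14 0 20"

```text
clock: 10.35
tool_pos: [0.4463, 0.0707, 0.4961]
tcp_rot: [0.468, 0.064, 0.881, -0.026]
wrist_force: [-0.1, -0.1, -0.5]
gripper_width: 0.0201
```

```bash
python3 -c "
from h import *;from station import manip
s=manip.get_state();st(s)"
```

```text
t 10.35 tcp [0.4463 0.0707 0.4961] case [-254.3  -44.   496.1] w 20.1
tool axes in case: x [-0.56   0.023 -0.828] y [0.02  1.    0.015] z [ 0.829 -0.008 -0.56 ] pitch below horiz deg 34.1
j [ 0.116 -1.011  2.116 -0.228  1.084 -1.307] F(case) [-0.11 -0.13 -0.49] M [0.08 0.34 0.01]
```

Call:
move_arm --targets "40 -6 0 0 20;40 -6 0 0 20;40 -6 0 0 20;40 -6 0 0 20"

```text
clock: 10.75
tool_pos: [0.4336, 0.1141, 0.3836]
tcp_rot: [0.452, 0.074, 0.888, -0.042]
wrist_force: [0.0, 0.1, 0.1]
gripper_width: 0.02
```

```bash
python3 -c "
from h import *;from station import manip
s=manip.get_state();st(s)"
```

```text
t 10.75 tcp [0.4336 0.1141 0.3836] case [-272.    -2.4  383.6] w 20.0
tool axes in case: x [-0.587  0.025 -0.809] y [ 0.054  0.998 -0.008] z [ 0.808 -0.049 -0.588] pitch below horiz deg 36.0
j [ 0.342 -1.011  2.291 -0.484  1.043 -0.998] F(case) [0.01 0.15 0.1 ] M [ 0.09  0.36 -0.02]
```

```bash
python3 - <<'E'
from h import *;from station import manip
p=manip.read_camera('wrist');cv2.imwrite('pics/w1.png',p['pixels']);np.savez('w1.npz',**{k:p[k] for k in('pixels','depth','mtx','R','t')})
p=manip.read_camera('scene');cv2.imwrite('pics/s1.png',p['pixels'])
E
```

```text
(no output)
```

View pics/w1.png

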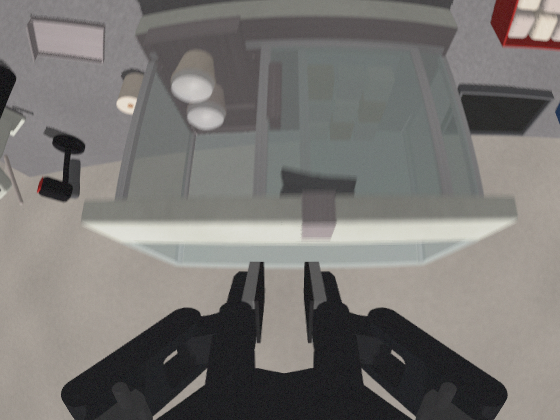

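View pics/s1.png

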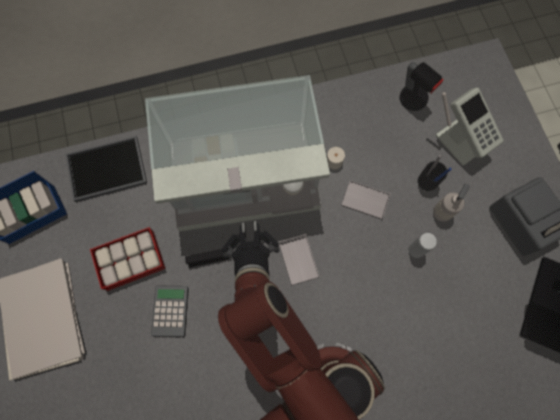

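```bash
cat >> h.py <<'E'
def wcloud(d):
    K,R,t=d['mtx'],d['R'],d['t'];D=d['depth'];h,w=D.shape
    u,v=np.meshgrid(np.arange(w),np.arange(h))
    dx=(u-K[0,2])/K[0,0];dy=(v-K[1,2])/K[1,1];th=np.hypot(dx,dy)+1e-9
    tn=np.tan(th)
    c=np.stack([dx/th*tn*D,dy/th*tn*D,D],-1)
    P=(c-t)@R;P[(D<=0)|(th>1.4)]=np.nan
    return tocase(P)*1000
E
python3 - <<'E'
from h import *
d=np.load('w1.npz');P=wcloud(d);a=d['pixels']
cv2.imwrite('pics/w1c.png',cv2.resize(cv2.flip(a[0:270,70:530],-1),None,fx=1.7,fy=1.7,interpolation=3))
for uv in [(193,60),(192,85),(206,108),(265,120),(276,95),(318,210),(318,182),(290,180),(290,173),(350,182),(200,30),(180,45),(230,35),(100,215),(510,212),(300,230),(318,228),(160,110)]:
    print(uv,P[uv[1],uv[0]].round(0))
E
```

```text
(193, 60) [-117. -140.   77.]
(192, 85) [-109. -137.  117.]
(206, 108) [ -42. -136.  109.]
(265, 120) [-114.  -34.  186.]
(276, 95) [-141.  -19.  170.]
(318, 210) [-161.   22.  313.]
(318, 182) [-155.   24.  283.]
(290, 180) [-154.   -3.  281.]
(290, 173) [-157.   -3.  275.]
(350, 182) [-156.   54.  284.]
(200, 30) [-165. -118.   69.]
(180, 45) [-129. -160.   54.]
(230, 35) [-163.  -77.   84.]
(100, 215) [-161. -198.  316.]
(510, 212) [-160.  224.  316.]
(300, 230) [-145.    6.  327.]
(318, 228) [-159.   22.  329.]
(160, 110) [ -28. -222.   95.]
```

View pics/w1c.png

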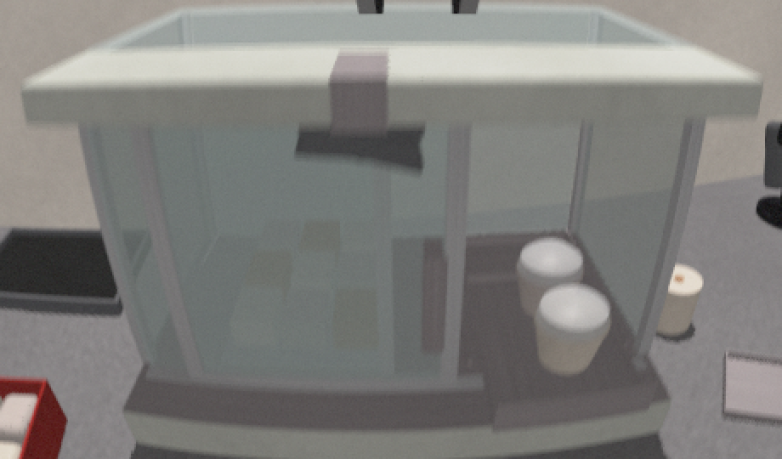

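```bash
python3 - <<'E'
from h import *;from station import manip
d=np.load('w1.npz');P=wcloud(d)
# plate
m=(abs(P[...,0]+165)<12)&(P[...,2]>54)&(P[...,2]<90)&(P[...,1]<-20)
Q=P[m];print(len(Q),np.percentile(Q,[2,50,98],axis=0).round(0))
m=(abs(P[...,0]+155)<10)&(P[...,2]>262)&(P[...,2]<296)
Q=P[m];print('rocker',len(Q),np.percentile(Q,[1,50,99],axis=0).round(0))
for y in range(-20,70,8):
    q=Q[abs(Q[:,1]-y)<4]
    if len(q):print(y,q[:,2].min().round(0),len(q))
m=(abs(P[...,0]+141)<5)&(P[...,2]>110)&(P[...,2]<210)&(P[...,1]<20)&(P[...,1]>-60)
Q=P[m];print('handle',len(Q),np.percentile(Q,[2,50,98],axis=0).round(0))
m=(P[...,2]>95)&(P[...,2]<115)&(P[...,1]<-80)&(P[...,1]>-200)&(P[...,0]>-140)&(P[...,0]<40)
Q=P[m];print('cups',len(Q),np.percentile(Q,[2,50,98],axis=0).round(0))
go(manip.get_state(),(-215,-135,300))
E
```

```text
1495 [[-167. -195.   55.]
 [-166. -128.   71.]
 [-163.  -69.   85.]]
rocker 1360 [[-156.  -12.  273.]
 [-154.   17.  287.]
 [-148.   57.  296.]]
-12 270.0 105
-4 271.0 191
4 273.0 198
12 276.0 165
20 277.0 152
28 279.0 142
36 280.0 127
44 281.0 134
52 282.0 118
60 282.0 28
handle 785 [[-143.  -30.  122.]
 [-141.  -22.  166.]
 [-138.  -15.  203.]]
cups 1218 [[-122. -172.   97.]
 [ -94. -133.  107.]
 [  -9. -114.  115.]]
t 10.85 tcp [0.4327 0.115  0.378 ] case [-273.    -1.6  378. ] w 20.0
tool axes in case: x [-0.594  0.021 -0.804] y [ 0.051  0.999 -0.012] z [ 0.803 -0.048 -0.595] pitch below horiz deg 36.5
j [ 0.344 -1.01   2.296 -0.481  1.044 -1.001] F(case) [ 0.18  0.22 -0.53] M [ 0.11  0.41 -0.07]
-> (-215, -135, 300) tool total [  25.5 -129.4   99.3] rows 5 each [  5.1 -25.9  19.9]
```

Call:
move_arm --targets "5 -26 20 0 60;5 -26 20 0 60;5 -26 20 0 60;5 -26 20 0 60;5 -26 20 0 60"

```text
clock: 11.35
tool_pos: [0.4953, -0.0182, 0.3149]
tcp_rot: [0.456, 0.067, 0.886, -0.043]
wrist_force: [0.2, 0.8, -0.1]
gripper_width: 0.06
```

```bash
python3 -c "
from h import *;from station import manip
go(manip.get_state(),(-205,-135,120))"
```

```text
t 11.35 tcp [ 0.4953 -0.0182  0.3149] case [-195.2 -126.5  314.9] w 60.0
tool axes in case: x [-0.58   0.013 -0.815] y [ 0.042  0.999 -0.014] z [ 0.814 -0.043 -0.58 ] pitch below horiz deg 35.4
j [-0.202 -0.988  2.396  0.037  0.781 -1.633] F(case) [ 0.11  0.78 -0.06] M [ 0.12  0.43 -0.02]
-> (-205, -135, 120) tool total [164.3  -6.1 105.4] rows 5 each [32.9 -1.2 21.1]
```

Call:
move_arm --targets "36 -1 18 0 60;36 -1 18 0 60;36 -1 18 0 60;36 -1 18 0 60"

```text
clock: 11.75
tool_pos: [0.4995, -0.0317, 0.1846]
tcp_rot: [0.466, 0.075, 0.88, -0.052]
wrist_force: [0.5, -1.0, 1.3]
gripper_width: 0.0598
```

```bash
python3 -c "
from h import *;from station import manip
go(manip.get_state(),(-205,-135,80))"
```

```text
t 11.75 tcp [ 0.4995 -0.0317  0.1846] case [-189.5 -139.4  184.6] w 59.8
tool axes in case: x [-0.561  0.018 -0.828] y [ 0.064  0.998 -0.021] z [ 0.825 -0.065 -0.561] pitch below horiz deg 34.1
j [-0.227 -0.896  2.578  0.057  0.484 -1.665] F(case) [ 0.64 -0.94  1.32] M [0.06 0.3  0.01]
-> (-205, -135, 80) tool total [95.3  5.7 45.5] rows 3 each [31.8  1.9 15.2]
```

Call:
move_arm --targets "36 2 8 0 60;36 2 8 0 60"

```text
clock: 11.95
tool_pos: [0.512, -0.025, 0.1296]
tcp_rot: [0.463, 0.078, 0.881, -0.056]
wrist_force: [0.1, -0.1, -0.8]
gripper_width: 0.0602
```

```bash
python3 -c "
from h import *;from station import manip
go(manip.get_state(),(-190,-135,70))"
```

```text
t 11.95 tcp [ 0.512  -0.025   0.1296] case [-177.9 -131.3  129.6] w 60.2
tool axes in case: x [-0.565  0.02  -0.825] y [ 0.074  0.997 -0.026] z [ 0.822 -0.076 -0.565] pitch below horiz deg 34.4
j [-0.182 -0.699  2.579 -0.077  0.291 -1.513] F(case) [ 0.07 -0.04 -0.8 ] M [ 0.09  0.37 -0.03]
-> (-190, -135, 70) tool total [56. -3. 24.] rows 2 each [28.  -1.5 12. ]
```

Call:
move_arm --targets "30 -2 -30 0 60;30 -2 -30 0 60;30 -2 -30 0 60"

```text
clock: 12.25
tool_pos: [0.4909, 0.0076, 0.1263]
tcp_rot: [0.434, 0.089, 0.894, -0.068]
wrist_force: [0.3, 0.2, -0.6]
gripper_width: 0.0603
```

```bash
python3 -c "
from h import *;from station import manip
go(manip.get_state(),(-190,-135,70))"
```

```text
t 12.25 tcp [0.4909 0.0076 0.1263] case [-202.6 -101.4  126.3] w 60.3
tool axes in case: x [-0.615  0.029 -0.788] y [ 0.104  0.994 -0.045] z [ 0.782 -0.109 -0.614] pitch below horiz deg 37.9
j [-0.039 -0.74   2.581 -0.415  0.435 -1.113] F(case) [ 0.29  0.19 -0.64] M [0.1  0.27 0.08]
-> (-190, -135, 70) tool total [ 35.7 -29.5  48.1] rows 2 each [ 17.8 -14.8  24.1]
```

Call:
move_arm --targets "25 -15 -25 0 60;25 -15 -25 0 60;25 -20 -25 0 60"

```text
clock: 12.55
tool_pos: [0.4698, 0.0046, 0.1495]
tcp_rot: [0.41, 0.097, 0.903, -0.08]
wrist_force: [0.6, -0.1, 1.0]
gripper_width: 0.0605
```

```bash
python3 -c "
from h import *;from station import manip
go(manip.get_state(),(-190,-135,70))"
```

```text
t 12.55 tcp [0.4698 0.0046 0.1495] case [-223.3 -106.9  149.5] w 60.5
tool axes in case: x [-0.653  0.034 -0.756] y [ 0.126  0.99  -0.065] z [ 0.746 -0.138 -0.651] pitch below horiz deg 40.6
j [-0.026 -0.864  2.581 -0.364  0.613 -1.173] F(case) [0.64 0.01 1.03] M [0.1  0.28 0.  ]
-> (-190, -135, 70) tool total [ 37.4 -18.5  80.4] rows 3 each [12.5 -6.2 26.8]
```

Call:
move_arm --targets "10 -7 27 -0.15 40;10 -5 27 0 40;20 -5 16 0 40"

```text
clock: 12.85
tool_pos: [0.5043, -0.0305, 0.1006]
tcp_rot: [0.423, 0.027, 0.899, -0.113]
wrist_force: [-0.0, 0.1, -1.1]
gripper_width: 0.0402
```

```bash
python3 -c "
from h import *;from station import manip
go(manip.get_state(),(-185,-132,68))"
```

```text
t 12.85 tcp [ 0.5043 -0.0305  0.1006] case [-184.9 -137.7  100.6] w 40.2
tool axes in case: x [-0.631 -0.122 -0.766] y [ 0.029  0.983 -0.18 ] z [ 0.775 -0.136 -0.617] pitch below horiz deg 38.1
j [-0.143 -0.615  2.563 -0.383  0.315 -1.345] F(case) [-0.01  0.1  -1.09] M [0.13 0.36 0.01]
-> (-185, -132, 68) tool total [24.4 11.5 19.3] rows 1 each [24.4 11.5 19.3]
```

Call:
move_arm --targets "13 5 8 0 40;13 5 8 0 40"

```text
clock: 13.05
tool_pos: [0.5044, -0.0293, 0.0726]
tcp_rot: [0.426, 0.029, 0.897, -0.114]
wrist_force: [0.8, 0.1, 0.8]
gripper_width: 0.0401
```

```bash
python3 - <<'E'
from h import *;from station import manip
s=manip.get_state();go(s,(-185,-132,68))
p=manip.read_camera('wrist');cv2.imwrite('pics/w2.png',cv2.flip(p['pixels'],-1));np.savez('w2.npz',**{k:p[k] for k in('pixels','depth','mtx','R','t')})
E
```

```text
t 13.05 tcp [ 0.5044 -0.0293  0.0726] case [-184.9 -136.5   72.6] w 40.1
tool axes in case: x [-0.625 -0.119 -0.771] y [ 0.035  0.983 -0.18 ] z [ 0.78  -0.14  -0.611] pitch below horiz deg 37.6
j [-0.135 -0.525  2.57  -0.595  0.226 -1.12 ] F(case) [0.8  0.24 0.85] M [ 0.12  0.37 -0.  ]
-> (-185, -132, 68) tool total [3.1 5.3 2.2] rows 1 each [3.1 5.3 2.2]
```

View pics/w2.png

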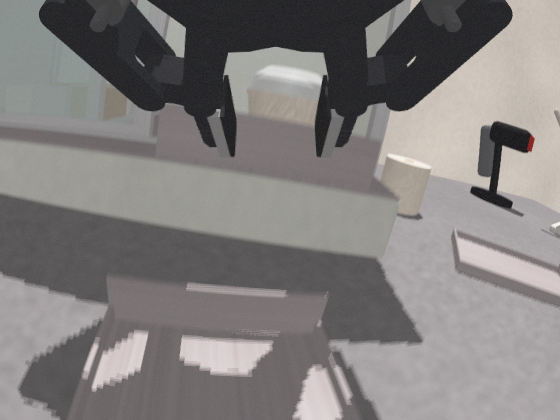

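Call:
move_arm --targets "2 2 5 0 40;-4 1 8 0 40;-5 0 8 0 40;-5 0 8 0 40"

```text
clock: 13.5
tool_pos: [0.5361, -0.0356, 0.0647]
tcp_rot: [0.426, 0.03, 0.897, -0.116]
wrist_force: [-3.9, 1.0, 0.3]
gripper_width: 0.0401
```

```bash
python3 - <<'E'
from h import *;from station import manip
s=manip.get_state();go(s,(-98,-132,68),10)
E
```

```text
t 13.5 tcp [ 0.5361 -0.0356  0.0647] case [-152.7 -139.1   64.7] w 40.1
tool axes in case: x [-0.625 -0.119 -0.771] y [ 0.039  0.982 -0.183] z [ 0.78  -0.144 -0.609] pitch below horiz deg 37.5
j [-0.138 -0.364  2.487 -0.869  0.169 -0.843] F(case) [-3.97  0.49  0.26] M [0.23 0.73 0.08]
-> (-98, -132, 68) tool total [-37.6   8.5  39.6] rows 6 each [-6.3  1.4  6.6]
```

Call:
move_arm --targets "-6 1 7 0 40;-6 1 7 0 40;-6 1 7 0 40"

```text
clock: 13.8
tool_pos: [0.5657, -0.04, 0.0672]
tcp_rot: [0.426, 0.031, 0.896, -0.119]
wrist_force: [-2.9, 0.3, -2.4]
gripper_width: 0.04
```

```bash
python3 - <<'E'
from h import *;from station import manip
s=manip.get_state();go(s,(-98,-132,68),10)
E
```

```text
t 13.8 tcp [ 0.5657 -0.04    0.0672] case [-122.8 -140.    67.2] w 40.0
tool axes in case: x [-0.625 -0.119 -0.772] y [ 0.043  0.982 -0.186] z [ 0.78  -0.15  -0.608] pitch below horiz deg 37.5
j [-0.135 -0.266  2.413 -1.013  0.161 -0.695] F(case) [-2.93 -0.01 -2.35] M [0.21 0.92 0.08]
-> (-98, -132, 68) tool total [-17.1   8.8  17.7] rows 3 each [-5.7  2.9  5.9]
```

Call:
move_arm --targets "-6 2 6 0 40;-6 2 6 0 40"

```text
clock: 14.0
tool_pos: [0.5836, -0.0406, 0.0709]
tcp_rot: [0.425, 0.031, 0.897, -0.119]
wrist_force: [-2.7, 0.5, -1.2]
gripper_width: 0.0399
```

```bash
python3 - <<'E'
from h import *;from station import manip
s=manip.get_state();go(s,(-98,-132,68),10)
p=manip.read_camera('wrist');cv2.imwrite('pics/w3.png',cv2.flip(p['pixels'],-1));np.savez('w3.npz',**{k:p[k] for k in('pixels','depth','mtx','R','t')})
E
```

```text
t 14.0 tcp [ 0.5836 -0.0406  0.0709] case [-104.9 -138.5   70.9] w 39.9
tool axes in case: x [-0.627 -0.119 -0.77 ] y [ 0.043  0.981 -0.187] z [ 0.778 -0.15  -0.61 ] pitch below horiz deg 37.6
j [-0.129 -0.22   2.367 -1.022  0.166 -0.683] F(case) [-2.7   0.19 -1.23] M [0.26 0.89 0.06]
-> (-98, -132, 68) tool total [-2.9  7.3  6.2] rows 1 each [-2.9  7.3  6.2]
```

View pics/w3.png

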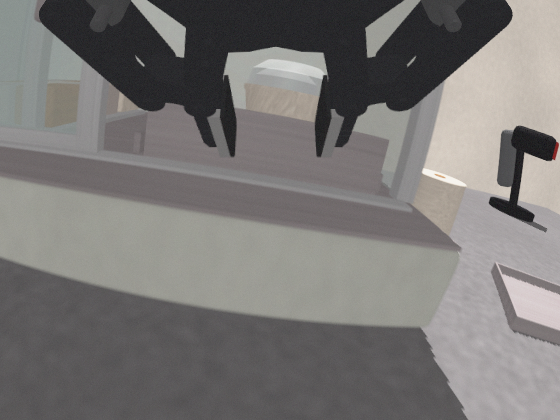

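Call:
move_arm --targets "-3 1 6 0 40;-4 1 6 0 40"

```text
clock: 14.25
tool_pos: [0.5952, -0.0435, 0.0692]
tcp_rot: [0.421, 0.032, 0.898, -0.12]
wrist_force: [-40.6, -0.2, 2.3]
gripper_width: 0.0399
```

```bash
python3 - <<'E'
from h import *;from station import manip
s=manip.get_state();go(s,(-98,-132,68),10)
E
```

```text
t 14.25 tcp [ 0.5952 -0.0435  0.0692] case [ -93.1 -140.    69.2] w 39.9
tool axes in case: x [-0.634 -0.118 -0.764] y [ 0.045  0.981 -0.189] z [ 0.772 -0.154 -0.617] pitch below horiz deg 38.1
j [-0.13  -0.181  2.335 -1.022  0.17  -0.683] F(case) [-40.34  -4.96   2.32] M [-0.01  4.27 -0.83]
-> (-98, -132, 68) tool total [ 3.1  7.9 -4.3] rows 1 each [ 3.1  7.9 -4.3]
```

Call:
move_arm --targets "6 0 -8 0 40;10 0 -12 0 40;16 0 -20 0 40;16 0 -20 0 40"

```text
clock: 14.65
tool_pos: [0.5227, -0.0318, 0.0738]
tcp_rot: [0.424, 0.032, 0.897, -0.12]
wrist_force: [-0.3, 0.5, -0.1]
gripper_width: 0.0401
```

```bash
python3 - <<'E'
from h import *;from station import manip
s=manip.get_state();go(s,(-200,-132,68),10)
p=manip.read_camera('wrist');cv2.imwrite('pics/w4.png',cv2.flip(p['pixels'],-1));np.savez('w4.npz',**{k:p[k] for k in('pixels','depth','mtx','R','t')})
P=wcloud(p)
m=(P[...,0]>-120)&(P[...,0]<-60)&(P[...,2]>58)&(P[...,2]<82)&(P[...,1]<-75)&(P[...,1]>-190)
Q=P[m];print(len(Q),np.percentile(Q,[2,50,98],axis=0).round(0))
for lo,hi in((-190,-160),(-150,-115),(-105,-75)):
    q=Q[(Q[:,1]>lo)&(Q[:,1]<hi)];print(lo,len(q),np.median(q,axis=0).round(1) if len(q) else '')
E
```

```text
t 14.65 tcp [ 0.5227 -0.0318  0.0738] case [-166.5 -136.9   73.8] w 40.1
tool axes in case: x [-0.63  -0.119 -0.768] y [ 0.045  0.981 -0.189] z [ 0.776 -0.154 -0.612] pitch below horiz deg 37.8
j [-0.123 -0.441  2.516 -0.748  0.221 -0.959] F(case) [-0.4   0.47 -0.14] M [0.11 0.37 0.  ]
-> (-200, -132, 68) tool total [ 25.    4.3 -23.2] rows 4 each [ 6.2  1.1 -5.8]
2813 [[ -92. -187.   58.]
 [ -90. -139.   69.]
 [ -89.  -77.   81.]]
-190 518 [ -90.5 -166.2   66.6]
-150 1511 [ -90.4 -132.5   70.2]
-105 163 [-90.1 -78.4  63.3]
```

View pics/w4.png

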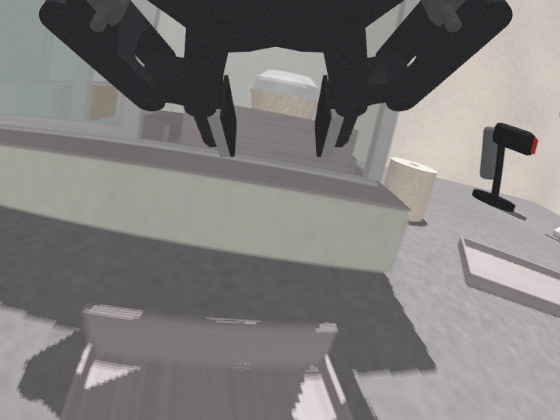

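Call:
move_arm --targets "8 0 -25 0 0;-15 10 -30 0 0;-15 25 -20 0 0;-12 30 0 0 0;0 35 0 0 0;0 35 0 0 0;0 20 0 0 0"

```text
clock: 15.4
tool_pos: [0.5257, 0.1449, 0.1423]
tcp_rot: [0.433, 0.038, 0.893, -0.114]
wrist_force: [0.2, -0.0, -0.1]
gripper_width: -0.0001
```

```bash
python3 - <<'E'
from h import *;from station import manip
s=manip.get_state();go(s,(-185,13,150),30)
E
```

```text
t 15.4 tcp [0.5257 0.1449 0.1423] case [-184.1   39.   142.3] w -0.1
tool axes in case: x [-0.614 -0.103 -0.783] y [ 0.052  0.984 -0.17 ] z [ 0.788 -0.146 -0.599] pitch below horiz deg 36.8
j [ 0.397 -0.373  2.344 -1.025  0.645 -0.401] F(case) [ 0.17 -0.03 -0.09] M [0.1  0.33 0.  ]
-> (-185, 13, 150) tool total [ -2.8 -27.   -1.5] rows 1 each [ -2.8 -27.   -1.5]
```

Call:
move_arm --targets "-8 -22 -6 0 0"

```text
clock: 15.5
tool_pos: [0.5232, 0.1294, 0.1547]
tcp_rot: [0.432, 0.034, 0.894, -0.112]
wrist_force: [0.2, -1.1, -1.1]
gripper_width: 0.0001
```

```bash
python3 - <<'E'
from h import *;from station import manip
s=manip.get_state();go(s,(-128,14,154),15)
p=manip.read_camera('wrist');cv2.imwrite('pics/w5.png',cv2.flip(p['pixels'],-1))
P=wcloud(p)
m=(abs(P[...,0]+141)<6)&(P[...,2]>125)&(P[...,2]<210)&(P[...,1]<0)&(P[...,1]>-60)
Q=P[m];print('handle',len(Q),np.percentile(Q,[2,50,98],axis=0).round(0) if len(Q) else'')
E
```

```text
t 15.5 tcp [0.5232 0.1294 0.1547] case [-184.7   23.3  154.7] w 0.1
tool axes in case: x [-0.616 -0.108 -0.78 ] y [ 0.044  0.984 -0.171] z [ 0.787 -0.14  -0.601] pitch below horiz deg 37.0
j [ 0.355 -0.439  2.364 -0.952  0.634 -0.512] F(case) [ 0.29 -1.11 -1.07] M [ 0.12  0.41 -0.04]
-> (-128, 14, 154) tool total [-33.4  -6.5  46.3] rows 4 each [-8.4 -1.6 11.6]
handle 1889 [[-143.  -29.  126.]
 [-141.  -21.  153.]
 [-138.  -14.  178.]]
```

View pics/w5.png

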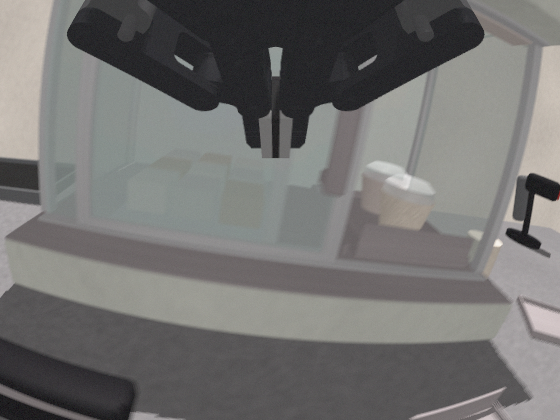

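Call:
move_arm --targets "-8 -1 12 0 0;-8 -1 12 0 0;-8 -1 12 0 0;-8 -1 10 0 0"

```text
clock: 15.95
tool_pos: [0.5842, 0.1143, 0.1646]
tcp_rot: [0.44, 0.038, 0.89, -0.11]
wrist_force: [-0.9, 0.3, 0.6]
gripper_width: 0.0002
```

```bash
python3 - <<'E'
from h import *;from station import manip
s=manip.get_state();go(s,(-128,-195,156),20)
E
```

```text
t 15.95 tcp [0.5842 0.1143 0.1646] case [-122.5   15.4  164.6] w 0.2
tool axes in case: x [-0.602 -0.1   -0.792] y [ 0.05   0.986 -0.162] z [ 0.797 -0.137 -0.588] pitch below horiz deg 36.0
j [ 0.269 -0.308  2.259 -0.972  0.544 -0.524] F(case) [-0.93  0.18  0.59] M [ 0.13  0.41 -0.02]
-> (-128, -195, 156) tool total [  31.2 -206.2   29.6] rows 11 each [  2.8 -18.7   2.7]
```

Call:
move_arm --targets "5 -8 -1 0 0;3 -15 2 0 0;3 -18 3 0 0;3 -18 3 0 0;3 -18 3 0 0"

```text
clock: 16.45
tool_pos: [0.5727, 0.0373, 0.1643]
tcp_rot: [0.447, 0.038, 0.888, -0.105]
wrist_force: [-1.3, 3.7, 0.1]
gripper_width: 0.0003
```

```bash
python3 - <<'E'
from h import *;from station import manip
s=manip.get_state();go(s,(-128,-195,158),20)
E
```

```text
t 16.45 tcp [0.5727 0.0373 0.1643] case [-124.8  -62.4  164.3] w 0.3
tool axes in case: x [-0.59  -0.097 -0.801] y [ 0.046  0.987 -0.153] z [ 0.806 -0.127 -0.578] pitch below horiz deg 35.3
j [ 0.069 -0.44   2.359 -0.772  0.404 -0.826] F(case) [-1.7   3.54  0.14] M [0.34 0.3  0.31]
-> (-128, -195, 158) tool total [  19.8 -130.    18. ] rows 7 each [  2.8 -18.6   2.6]
```

Contact, with about 3.5 N against the finger, so the door is moving.

Call:
move_arm --targets "4 -18 2 0 0;3 -18 2 0 0;3 -18 2 0 0;3 -18 2 0 0;3 -16 2 0 0"

```text
clock: 16.95
tool_pos: [0.5568, -0.0536, 0.1645]
tcp_rot: [0.454, 0.038, 0.884, -0.103]
wrist_force: [1.8, 2.4, 0.7]
gripper_width: -0.0001
```

```bash
python3 - <<'E'
from h import *;from station import manip
s=manip.get_state();go(s,(-128,-200,158),20)
p=manip.read_camera('wrist');cv2.imwrite('pics/w6.png',cv2.flip(p['pixels'],-1))
P=wcloud(p)
m=(abs(P[...,0]+141)<6)&(P[...,2]>125)&(P[...,2]<210)&(P[...,1]<-100)
Q=P[m];print('handle',len(Q),np.percentile(Q,[2,50,98],axis=0).round(0) if len(Q) else'')
E
```

```text
t 16.95 tcp [ 0.5568 -0.0536  0.1645] case [-130.1 -154.5  164.5] w -0.1
tool axes in case: x [-0.577 -0.095 -0.811] y [ 0.046  0.988 -0.148] z [ 0.815 -0.123 -0.566] pitch below horiz deg 34.4
j [-0.202 -0.557  2.438 -0.184  0.296 -1.539] F(case) [1.46 2.6  0.73] M [0.4  0.31 0.41]
-> (-128, -200, 158) tool total [  8.4 -43.9  11. ] rows 3 each [  2.8 -14.6   3.7]
handle 4270 [[-146. -180.  127.]
 [-142. -172.  159.]
 [-139. -143.  185.]]
```

View pics/w6.png

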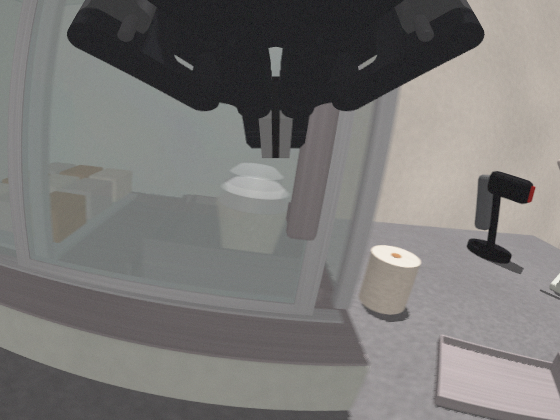

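Call:
move_arm --targets "1 -12 3 0 0;1 -10 3 0 0;1 -10 3 0 0"

```text
clock: 17.3
tool_pos: [0.5563, -0.0719, 0.1621]
tcp_rot: [0.456, 0.039, 0.885, -0.087]
wrist_force: [-31.7, 109.8, 34.1]
gripper_width: -0.0001
```

```bash
python3 - <<'E'
from h import *;from station import manip
s=manip.get_state();go(s,(-128,-200,158),20)
E
```

```text
t 17.3 tcp [ 0.5563 -0.0719  0.1621] case [-128.4 -172.7  162.1] w -0.1
tool axes in case: x [-0.577 -0.077 -0.813] y [ 0.033  0.993 -0.118] z [ 0.816 -0.095 -0.57 ] pitch below horiz deg 34.7
j [-0.281 -0.559  2.441  0.137  0.298 -1.873] F(case) [-44.27 105.34  34.07] M [ 8.56 -1.09 12.71]
-> (-128, -200, 158) tool total [  5.2 -26.6   5.2] rows 2 each [  2.6 -13.3   2.6]
```

Call:
move_arm --targets "0 10 0 0 0"

```text
clock: 17.4
tool_pos: [0.5579, -0.0585, 0.162]
tcp_rot: [0.457, 0.039, 0.885, -0.084]
wrist_force: [-0.2, -1.7, 0.0]
gripper_width: 0.0001
```

```bash
python3 - <<'E'
from h import *;from station import manip
s=manip.get_state();st(s)
p=manip.read_camera('wrist');cv2.imwrite('pics/w7.png',cv2.flip(p['pixels'],-1))
P=wcloud(p)
m=(abs(P[...,0]+141)<6)&(P[...,2]>125)&(P[...,2]<210)&(P[...,1]<-172)
Q=P[m];print('handle',len(Q),np.percentile(Q,[2,50,98],axis=0).round(0) if len(Q) else'')
E
```

```text
t 17.4 tcp [ 0.5579 -0.0585  0.162 ] case [-128.4 -159.2  162. ] w 0.1
tool axes in case: x [-0.575 -0.076 -0.814] y [ 0.029  0.993 -0.114] z [ 0.817 -0.089 -0.569] pitch below horiz deg 34.7
j [-0.245 -0.556  2.44   0.054  0.292 -1.772] F(case) [-0.05 -1.71  0.04] M [ 0.07  0.39 -0.02]
handle 3815 [[-143. -196.  126.]
 [-141. -188.  155.]
 [-138. -181.  182.]]
```

View pics/w7.png

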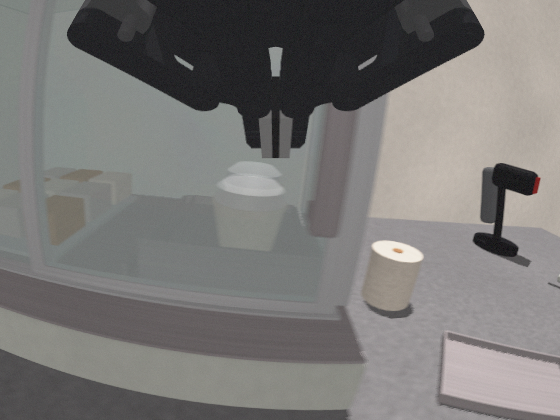

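Call:
move_arm --targets "8 0 -15 0 0;20 0 -30 0 0;14 4 -26 0 0"

```text
clock: 17.75
tool_pos: [0.4939, -0.0386, 0.1755]
tcp_rot: [0.451, 0.039, 0.888, -0.085]
wrist_force: [0.9, 0.4, -0.2]
gripper_width: 0.0001
```

```bash
python3 - <<'E'
from h import *;from station import manip
s=manip.get_state();go(s,(-195,-8,225),30)
E
```

```text
t 17.75 tcp [ 0.4939 -0.0386  0.1755] case [-194.3 -146.9  175.5] w 0.1
tool axes in case: x [-0.585 -0.076 -0.807] y [ 0.029  0.993 -0.115] z [ 0.81  -0.091 -0.579] pitch below horiz deg 35.4
j [-2.280e-01 -8.930e-01  2.584e+00 -2.000e-03  4.970e-01 -1.710e+00] F(case) [ 0.82  0.5  -0.23] M [ 0.06  0.38 -0.  ]
-> (-195, -8, 225) tool total [-50.2 132.2 -41.9] rows 5 each [-10.   26.4  -8.4]
```

Call:
move_arm --targets "-12 20 0 0 0;-11 28 -8 0 0;-10 28 -9 0 0;-10 28 -9 0 0;-6 26 -9 0 0"

```text
clock: 18.25
tool_pos: [0.5143, 0.0968, 0.2331]
tcp_rot: [0.463, 0.046, 0.881, -0.087]
wrist_force: [-0.6, 0.9, -0.6]
gripper_width: -0.0002
```

```bash
python3 - <<'E'
from h import *;from station import manip
s=manip.get_state();go(s,(-195,-8,232),30)
p=manip.read_camera('wrist');cv2.imwrite('pics/w8.png',cv2.flip(p['pixels'],-1));np.savez('w8.npz',**{k:p[k] for k in('pixels','depth','mtx','R','t')})
P=wcloud(p)
m=(abs(P[...,0]+150)<12)&(P[...,2]>258)&(P[...,2]<297)&(abs(P[...,1]-20)<60)
Q=P[m];print('rocker',len(Q),np.percentile(Q,[1,50,99],axis=0).round(0))
for y in range(-20,70,8):
    q=Q[abs(Q[:,1]-y)<4]
    if len(q):print(y,q.min(0).round(0),q.max(0).round(0),len(q))
E
```

```text
t 18.25 tcp [0.5143 0.0968 0.2331] case [-189.8  -10.1  233.1] w -0.2
tool axes in case: x [-0.564 -0.066 -0.823] y [ 0.046  0.993 -0.111] z [ 0.825 -0.1   -0.557] pitch below horiz deg 33.8
j [ 0.254 -0.699  2.403 -0.712  0.644 -0.811] F(case) [-0.66  0.79 -0.64] M [0.1  0.37 0.02]
-> (-195, -8, 232) tool total [ 3.7  2.  -3.9] rows 1 each [ 3.7  2.  -3.9]
rocker 290 [[-156.   -8.  272.]
 [-154.   -5.  283.]
 [-139.   -1.  291.]]
-12 [-154.   -9.  276.] [-139.   -8.  291.] 12
-4 [-157.   -8.  272.] [-139.   -1.  291.] 277
4 [-148.    0.  290.] [-148.    0.  290.] 1
```

View pics/w8.png

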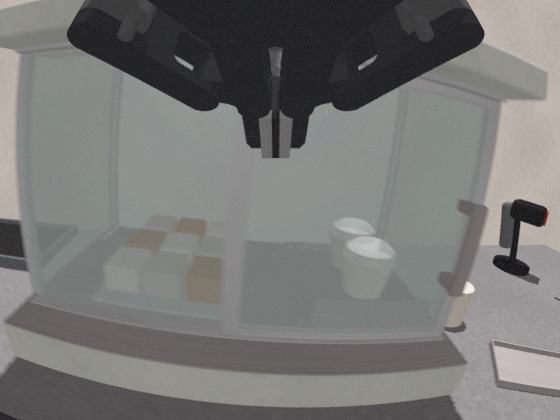

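```bash
python3 - <<'E'
from h import *;from station import manip
s=manip.get_state();go(s,(-147,-9,238),15)
E
```

```text
t 18.3 tcp [0.5149 0.1005 0.2349] case [-189.6   -6.4  234.9] w -0.4
tool axes in case: x [-0.561 -0.067 -0.825] y [ 0.041  0.993 -0.109] z [ 0.827 -0.094 -0.555] pitch below horiz deg 33.7
j [ 0.26  -0.697  2.399 -0.713  0.643 -0.808] F(case) [0.81 0.5  1.82] M [0.16 0.36 0.03]
-> (-147, -9, 238) tool total [-26.3  -1.2  33.8] rows 3 each [-8.8 -0.4 11.3]
```

Call:
move_arm --targets "-9 0 10 0 0;-9 0 11 0 0;-9 1 11 0 0"

```text
clock: 18.6
tool_pos: [0.5561, 0.0997, 0.2414]
tcp_rot: [0.467, 0.042, 0.879, -0.083]
wrist_force: [-0.9, 0.2, -0.1]
gripper_width: -0.0001
```

```bash
python3 - <<'E'
from h import *;from station import manip
s=manip.get_state();go(s,(-147,-9,262),4)
E
```

```text
t 18.6 tcp [0.5561 0.0997 0.2414] case [-148.7   -2.4  241.4] w -0.1
tool axes in case: x [-0.556 -0.069 -0.828] y [ 0.035  0.994 -0.106] z [ 0.83  -0.088 -0.55 ] pitch below horiz deg 33.4
j [ 0.225 -0.568  2.317 -0.725  0.577 -0.801] F(case) [-0.95  0.07 -0.11] M [ 0.12  0.37 -0.02]
-> (-147, -9, 262) tool total [-17.5  -8.7  -9.3] rows 6 each [-2.9 -1.5 -1.6]
```

Call:
move_arm --targets "-2 -7 -1 0 0;-3 -1 -2 0 0;-3 0 -2 0 0"

```text
clock: 18.9
tool_pos: [0.5555, 0.0922, 0.2521]
tcp_rot: [0.468, 0.043, 0.879, -0.083]
wrist_force: [0.3, 0.1, 0.2]
gripper_width: -0.0002
```

```bash
python3 - <<'E'
from h import *;from station import manip
s=manip.get_state();go(s,(-147,-9,262),4)
E
```

```text
t 18.9 tcp [0.5555 0.0922 0.2521] case [-148.4   -9.9  252.1] w -0.2
tool axes in case: x [-0.555 -0.067 -0.829] y [ 0.038  0.994 -0.105] z [ 0.831 -0.09  -0.549] pitch below horiz deg 33.3
j [ 0.206 -0.593  2.314 -0.682  0.586 -0.855] F(case) [0.27 0.14 0.16] M [0.1 0.4 0. ]
-> (-147, -9, 262) tool total [-9.  -0.1 -4.4] rows 3 each [-3.  -0.  -1.5]
```

Call:
move_arm --targets "-3 0 -2 0 0;-3 0 -2 0 0"

```text
clock: 19.1
tool_pos: [0.5542, 0.0924, 0.2577]
tcp_rot: [0.466, 0.044, 0.88, -0.084]
wrist_force: [-1.6, -2.3, -1.8]
gripper_width: 0.0001
```

Call:
move_arm --targets "-3 0 -2 0 0"

```text
clock: 19.2
tool_pos: [0.5541, 0.0929, 0.2615]
tcp_rot: [0.466, 0.044, 0.88, -0.084]
wrist_force: [0.4, -0.5, -0.4]
gripper_width: -0.0
```

```bash
python3 - <<'E'
from h import *;from station import manip
s=manip.get_state();go(s,(-147,-9,270),4)
E
```

```text
t 19.2 tcp [0.5541 0.0929 0.2615] case [-149.9   -9.3  261.5] w -0.0
tool axes in case: x [-0.558 -0.066 -0.827] y [ 0.039  0.994 -0.106] z [ 0.829 -0.092 -0.551] pitch below horiz deg 33.5
j [ 0.21  -0.605  2.305 -0.665  0.609 -0.875] F(case) [ 0.46 -0.49 -0.42] M [0.07 0.38 0.04]
-> (-147, -9, 270) tool total [-8.6 -0.5 -2.3] rows 3 each [-2.9 -0.2 -0.8]
```

Call:
move_arm --targets "-3 0 -2 0 0"

```text
clock: 19.3
tool_pos: [0.5539, 0.0935, 0.2652]
tcp_rot: [0.466, 0.044, 0.88, -0.083]
wrist_force: [-0.2, 0.8, -6.8]
gripper_width: 0.0001
```

Call:
move_arm --targets "-3 0 -1 0 0"

```text
clock: 19.4
tool_pos: [0.5535, 0.0935, 0.2655]
tcp_rot: [0.464, 0.044, 0.881, -0.084]
wrist_force: [0.2, -0.0, -10.1]
gripper_width: -0.0004
```

```bash
python3 - <<'E'
from h import *;from station import manip
s=manip.get_state();st(s)
E
```

```text
t 19.4 tcp [0.5535 0.0935 0.2655] case [-150.5   -8.8  265.5] w -0.4
tool axes in case: x [-0.562 -0.066 -0.824] y [ 0.04   0.994 -0.106] z [ 0.826 -0.093 -0.556] pitch below horiz deg 33.8
j [ 0.212 -0.608  2.297 -0.653  0.623 -0.887] F(case) [  0.19  -0.02 -10.06] M [0.43 1.75 0.05]
```

Call:
move_arm --targets "8 0 4 0 0;12 0 4 0 0;14 0 -22 0 0;10 -20 -25 0 0;0 -30 -10 0 0"

```text
clock: 19.9
tool_pos: [0.4812, 0.0559, 0.2594]
tcp_rot: [0.464, 0.04, 0.881, -0.083]
wrist_force: [0.9, -0.9, 0.8]
gripper_width: 0.0002
```

```bash
python3 - <<'E'
from h import *;from station import manip
s=manip.get_state();st(s)
p=manip.read_camera('wrist');cv2.imwrite('pics/w9.png',cv2.flip(p['pixels'],-1))
P=wcloud(p)
m=(abs(P[...,0]+150)<12)&(P[...,2]>258)&(P[...,2]<297)&(abs(P[...,1]-20)<60)
Q=P[m]
for y in range(-20,70,8):
    q=Q[abs(Q[:,1]-y)<4]
    if len(q):print(y,q.min(0).round(0),q.max(0).round(0),len(q))
E
```

```text
t 19.9 tcp [0.4812 0.0559 0.2594] case [-217.9  -54.6  259.4] w 0.2
tool axes in case: x [-0.561 -0.073 -0.825] y [ 0.031  0.994 -0.109] z [ 0.827 -0.087 -0.555] pitch below horiz deg 33.7
j [ 0.126 -0.952  2.482 -0.45   0.71  -1.152] F(case) [ 1.04 -0.77  0.85] M [ 0.09  0.37 -0.01]
20 [-157.   17.  278.] [-139.   24.  282.] 51
28 [-157.   24.  276.] [-138.   32.  286.] 127
36 [-157.   32.  274.] [-139.   40.  289.] 199
44 [-157.   40.  272.] [-138.   48.  293.] 253
52 [-157.   48.  270.] [-139.   56.  297.] 253
60 [-155.   56.  273.] [-151.   57.  292.] 3
```

View pics/w9.png

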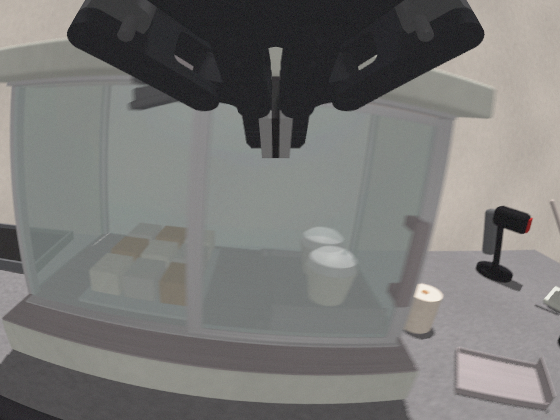

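```bash
python3 - <<'E'
from h import *;from station import manip
p=manip.read_camera('wrist');P=wcloud(p)
m=(abs(P[...,0]+141)<6)&(P[...,2]>125)&(P[...,2]<200)&(P[...,1]<-120)
Q=P[m];print('handle',len(Q),np.percentile(Q,[2,50,98],axis=0).round(0))
m=(P[...,0]>-120)&(P[...,0]<-60)&(P[...,2]>58)&(P[...,2]<82)&(P[...,1]<-75)&(P[...,1]>-190)
Q=P[m];print('plate',len(Q),np.percentile(Q,[2,50,98],axis=0).round(0))
p=manip.read_camera('scene');cv2.imwrite('pics/s2.png',p['pixels'])
p=manip.read_camera('top');cv2.imwrite('pics/t2.png',p['pixels'])
a=np.load('scene0.npz')['pixels'];b=cv2.imread('pics/s2.png');d=cv2.absdiff(a,b).max(2)
cv2.imwrite('pics/diff.png',np.hstack([b[:,:],]))
cv2.imwrite('pics/t2c.png',np.hstack([cv2.imread('pics/top0.png')[60:280,60:480],cv2.imread('pics/t2.png')[60:280,60:480]])[:, :])
print(manip.get_state()['clock'])
E
```

```text
handle 1288 [[-143. -196.  127.]
 [-141. -187.  165.]
 [-137. -181.  198.]]
plate 1983 [[-114. -188.   59.]
 [-112. -130.   70.]
 [-111.  -77.   81.]]
20.1
```

View pics/t2.png

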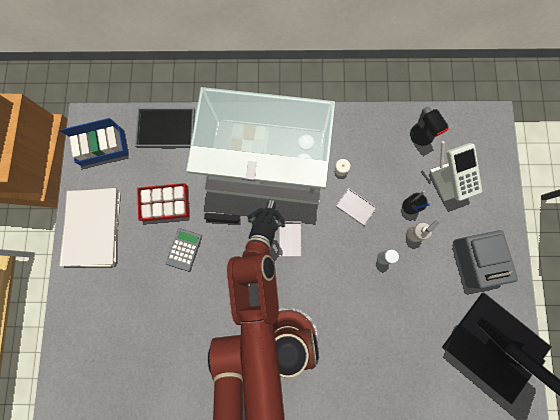

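View pics/s2.png

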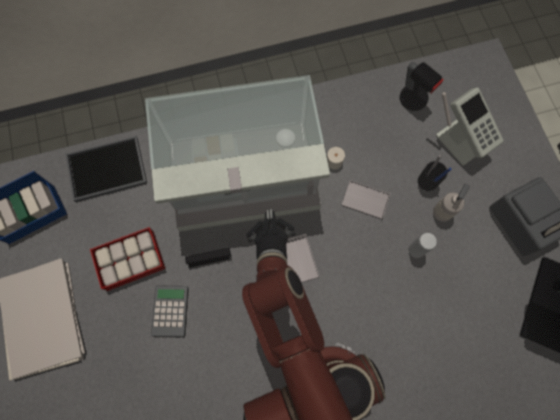

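```bash
python3 - <<'E'
from station import manip
print(manip.finish_job()); print(manip.get_state()['clock'])
E
```

```text
the job is handed in; nothing more can be done
None
the job is handed in; nothing more can be done
```

The tray is in, the door is shut and the lamp switch is flipped, in that order. I handed the job in at about 20 s on the clock.

What the last checks showed:
- **Tray:** the front plate measured at case x -90, straight across its width, after it met the back stop. Both cups were still standing in the pictures taken after the door was shut and after the switch was flipped.
- **Door:** I pushed the handle until it met the stop. The handle then measured y -188, and -187 in the last look. The pane's edge looked flush with the frame in the picture. I had no separate reading of the door's travel.
- **Rocker:** the end at -y was the low one before the push. Afterwards the +y end hung low, at z about 270, with the gripper clear, so it snapped over. I did not check for a lit lamp, only the rocker's angle.
- **Other things:** the ones I could see in the last top and scene views were where they started.

Points that did not go cleanly:
- **Wrist force:** it reached about 119 N when the door hit its stop, just under the 120 N limit. That is the value read at the end of the move, so a short higher peak during it can't be ruled out.
- **Tray push:** it peaked at about 40 N, on the fingertips.
- **Joint limits:** joints 2, 3 and 4 rested at their limits at times. Readings were up to about 0.005 rad past the rounded ranges, for example joint 3 at 2.584 against 2.58.

The moves only allow shifts and a turn about the tool's own axis. To reach under the lip I tilted the gripper by driving the arm against its reach limits, first high above the case and later again while folded in close.

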